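Light and fan for the laksa cooker

TASK

Get the cooking hood ready for frying: on the switch board on the counter, push the soft white lamp key straight down until it clicks and let it come back up, then push the stiff green fan key down until it clicks and let it come back up. Leave the red gas cut-off key unpressed and do not shift the white laksa bowl beside the board.

Things in the scene. Friction and masses are not known exactly. Their poses are not given: they have to be found in the camera images.
- lamp_key_top (a point): Centre of the flat top of the white key (the hood lamp): round cap 36 mm across, 12 mm proud of its black housing (52 mm across), top 44 mm above the counter while up. Sprung, the softest of the three: slides straight down 8 mm to its stop, starts at 0.8 N, clicks at 6 mm (2.1 N), stop at 2.5 N; springs back when let go. The point moves with it.
- fan_key_top (a point): Centre of the flat top of the green key (the extractor fan): round cap 36 mm across, 12 mm proud of its black housing (52 mm across), top 44 mm above the counter while up. Sprung, the stiffest of the three: slides straight down 8 mm to its stop, starts at 1.9 N, clicks at 6 mm (5.4 N), stop at 6.5 N; springs back when let go. The point moves with it.
- gas_key_top (a point): Centre of the flat top of the red key (the gas cut-off, not to be pressed): round cap 36 mm across, 12 mm proud of its black housing (52 mm across), top 44 mm above the counter while up. Sprung, between the other two: slides straight down 8 mm to its stop, starts at 1.2 N, clicks at 6 mm (3.3 N), stop at 4.0 N; springs back when let go. The point moves with it.
- bowl_rim (a point): Centre of the mouth of the loose upright white bowl (150 mm across, 65 high) at one end of the board. Board: fixed wood, 290 x 120 x 20 mm, the three keys in one row on it, 85 mm apart, in any order. At its other end a fixed grey stone mortar (144 mm across, 85 high; pestle in it leans away from the robot, about 145 high); a ladle (under 40 high) and a green lidded tub (78 high) beyond.
Mind the look-alikes: they are no part of the job. There is more than one size of the part that bears bowl_rim; the job needs the smallest.

How it is judged:
On the way, in this order (a step that is already met when the one before it is completed fails the run):
1. the white lamp key is pushed down past its click (6 mm) (distance of lamp_key_top from where it was at the start of the episode above 0.006 m and distance of fan_key_top from where it was at the start of the episode below 0.002 m), for 0.05 s.
2. the white key is up again and the green fan key is pushed down past its click (6 mm) (distance of fan_key_top from where it was at the start of the episode above 0.006 m and distance of lamp_key_top from where it was at the start of the episode below 0.002 m), for 0.05 s.
At the end, for the whole second after the job is handed in: All three keys are back up (within 2 mm), and the bowl stands upright (within 10 degrees) within 20 mm of where it was (distance of each of lamp_key_top, fan_key_top, gas_key_top from where it was at the start of the episode below 0.002 m and distance of bowl_rim from where it was at the start of the episode below 0.02 m and angle between bowl_rim's own z axis and vertical below 0.17 rad); the robot touches nothing.
It fails at once if the red gas cut-off key is pushed down by more than 3 mm (distance of gas_key_top from where it was at the start of the episode above 0.003 m).
It fails at once if the white bowl is shifted by more than 20 mm (distance of bowl_rim from where it was at the start of the episode above 0.02 m).
It also fails if it takes over 35 s, if anything falls off the work surface, if the arm or the gripper's body presses on something with over 40 N, if the wrist force passes 120 N, or if a joint passes its speed limit or range.

ROBOT

A 7-joint arm with a two-finger parallel gripper is mounted at the origin on the work surface. World frame = base frame: x ahead of the robot, y to its left, z up, the work surface at z = 0. Lengths are in m, angles in rad, forces in N, time in s.
With the tool pointing down it reaches from about 0.4 to 0.875 m from the base axis. Payload 6.5 kg.
Tool frame: the origin (TCP) lies at the very end of the fingers, on their centre line; the grasp point (between the pads) lies 19 mm behind it; x points along the fingers, z is the direction in which the jaws open and shut, and the axes are right-handed (so a half turn about x gives the same grasp; the last joint's range is limited). The gripper opens to 88 mm and grips with 3 to 60 N. Pads are 18 mm wide; open, the fingers measure 123 mm over their backs; the gripper's body (75 mm by 187 mm) begins 45 mm behind the grasp point.
Start: joints at [-1.206, 0.536, -0.004, 1.538, 0.003, 1.067, -0.071], TCP at [0.271, 0.591, 0.239] pointing down, gripper open.
Joint ranges: [-2.7, 2.7], [-0.37, 2.16], [-1.27, 1.26], [0.24, 2.4], [-1.31, 4.45], [0.19, 1.91], [-2.76, 2.76]. Speed limits (rad/s): [2.39, 2.39, 3.14, 3.14, 3.14, 3.14, 3.14].

INTERFACE

Orientations are given as a unit quaternion [x, y, z, w].
In Python, from cell import get_state, camera, calibration, finish_job, recognise, spot_point gives the robot as it stands.
- The arm moves only by the shell command python3 -m creep 'ROWS' [FORCE]. ROWS is JSON, a list of rows, each a list of 7 numbers: the shift along the world's x, y, z in m, then the turn, a rotation vector about the world's x, y, z in rad, then the opening, from 0 (shut) to 1 (fully open). In form: [[x, y, z, rx, ry, rz, gripper], ...]. A call has exactly 5 rows; each row is the pose to reach, as a shift and turn from the pose commanded when the call began; what a row does not reach only later rows make up. A row lasts 1/10 s, in which the tool goes at most 50 mm and 8.59 degrees, less where a joint would pass 70% of its speed; a pose out of reach is approached as far as the arm can. A call with a gripper value outside its range is refused whole. The fingers move at their own pace and stop on an object; FORCE is the grip in N (left out, the last holds). Time passes only in rows, so rows that repeat a pose let the fingers close, or fill a call up. It gives the time, the measured TCP pose, the force and the opening at its end, in the units of the state.
- get_state(): the state, without advancing time (a new reading comes with each control period).
- camera(name): name is "scene" or "side" or "wrist"; returns the picture (384x512x3 uint8, red, green, blue); there is no depth.
- calibration(name): a dict with "vfov" (degrees; the focal length in pixels is half the picture's height over the tangent of half this angle, whatever the lens; pixels are square), "cx", "cy" (the principal point, pixels), "world_from_camera" (4x4, takes a point from camera to world coordinates). Camera axes: x right, y up, looking along -z (the intrinsics and any distortion apply to the point x, -y, -z); pixel columns grow to the right and rows downward; lengths in m; the calibration is good to about 2 mm. A picture is of the moment at which its call begins: read the wrist's pose just before it. calibration takes no time and is no camera call; for the wrist camera it gives the pose at the moment of the call.
- finish_job(): hands the job in, once; it reports no verdict.
Trained networks look in the newest picture that a camera, given by its name, has taken for a name from the list of things; names that differ only in an ending like _2 or _b are one class to them, and where a whole thing is asked for, a point or a joint stands for the part that bears it (a point fixed in the world has none). Each returns a list of dicts, best first, with "p" (0 to 1); they miss things now and then, are a little off and sometimes report something else, mostly with a low value. They report only what shows in the picture. A call takes as long as a camera call. They do not tell look-alikes from the thing itself.
- recognise(name, camera): "centre" ([x, y, z] in m, in world coordinates, good to about 4 mm: the middle of the surface that is visible of it).
- spot_point(name, camera): "centre" ([x, y, z] in m, in world coordinates, good to about 4 mm: a listed point, or the origin of a listed thing).
The state is a dict: "time": time; "joint_positions": joint angles; "qd": joint speeds; "joint_efforts": joint torques, N m; "tool_pos": TCP position; "tool_rot": TCP orientation; "contact_force": force on the tool from outside, world axes, zero at the start; "ft_torque": the same for the moment, N m; "grip_width": opening from 0.0 (shut) to 1.0 (fully open).
Only numpy, scipy, OpenCV 4.12 (cv2) and the standard library are available. Lean on these libraries where they do the work, as an engineer would, in place of code of your own. Each camera call takes 0.05 s, during which the arm holds its last target. There are 200 camera calls.

## Working session

There is one attempt and no reset: what is moved stays moved. The work goes in short steps, Python scripts to look and compute and a shell command to move; the robot and the scene stay as the last step left them, time stands still between calls to the robot, and variables do not carry over. Pictures are saved under pics/ and viewed, about 8 in all and at most 12, crops included, and the job is handed in when it is done.

```bash
mkdir -p pics
python3 - <<'E'
from cell import *
import cv2,numpy as np
s=get_state();print(s['time'],s['tool_pos'],s['tool_rot'],s['contact_force'],s['grip_width'])
ims=[]
for c in ['scene','side']:
    im=camera(c);ims.append(im)
    cv2.imwrite(f'pics/{c}0.png',im[:,:,::-1])
    for n in ['lamp_key_top','fan_key_top','gas_key_top','bowl_rim']:
        print(c,n,[(np.round(d['centre'],3).tolist(),round(d['p'],2)) for d in spot_point(n,c)][:4])
E
```

```text
0.0 [0.27120954 0.590058   0.23784616] [-0.38195636  0.59579077  0.38122634  0.59481861] [-0.56954593 -0.40369628 -0.27774968] 0.9994529979840597
scene lamp_key_top [([0.489, -0.161, 0.038], 0.58)]
scene fan_key_top [([0.525, 0.006, 0.048], 0.6)]
scene gas_key_top [([0.512, -0.081, 0.042], 0.44)]
scene bowl_rim [([0.57, 0.183, 0.065], 0.84), ([0.323, 0.295, 0.081], 0.84), ([0.538, 0.418, 0.085], 0.8)]
side lamp_key_top [([0.493, -0.16, 0.048], 0.55)]
side fan_key_top [([0.57, 0.185, 0.064], 0.72), ([0.523, 0.004, 0.044], 0.51)]
side gas_key_top [([0.505, -0.077, 0.044], 0.61)]
side bowl_rim [([0.569, 0.186, 0.066], 0.79), ([0.325, 0.296, 0.087], 0.73), ([0.536, 0.416, 0.092], 0.57)]
```

View pics/scene0.png

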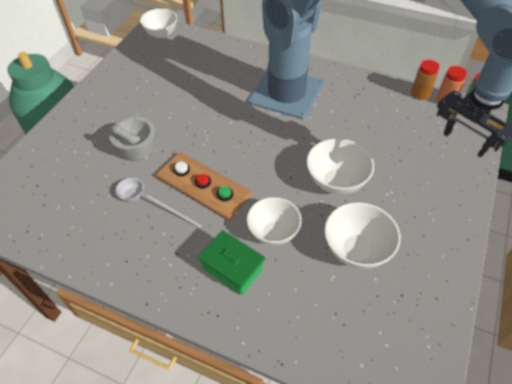

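View pics/side0.png

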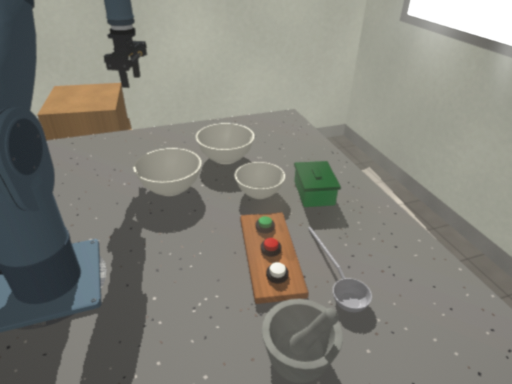

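Row from the mortar to the bowl is white lamp, red gas, green fan: white (180,168), red (203,181), green (225,193) in the scene view. The small bowl is at (274,220). I'll close the fingers and move above the board with the jaw axis across the row.

```bash
python3 -m creep '[[0.03,-0.035,0.01,0,0,-0.14,0],[0.06,-0.07,0.02,0,0,-0.28,0],[0.09,-0.105,0.02,0,0,-0.42,0],[0.12,-0.14,0.02,0,0,-0.56,0],[0.15,-0.175,0.02,0,0,-0.70,0]]' 20
python3 -m creep '[[0.01,-0.045,0,0,0,-0.13,0],[0.02,-0.09,0,0,0,-0.26,0],[0.03,-0.135,0,0,0,-0.39,0],[0.03,-0.18,0,0,0,-0.52,0],[0.03,-0.225,0,0,0,-0.637,0]]'
python3 -m creep '[[0.01,-0.045,0,0,0,0,0],[0.02,-0.09,0,0,0,0,0],[0.03,-0.135,0,0,0,0,0],[0.03,-0.18,0,0,0,0,0],[0.03,-0.225,0,0,0,0,0]]'
python3 -m creep '[[0,-0.03,0,0,0,0,0],[0,-0.06,0,0,0,0,0],[0,-0.06,0,0,0,0,0],[0,-0.06,0,0,0,0,0],[0,-0.06,0,0,0,0,0]]'
cat > look.py <<'E'
from cell import *
import cv2,numpy as np,sys
from scipy.spatial.transform import Rotation as R
s=get_state();print(s['time'],np.round(s['tool_pos'],4),np.round(R.from_quat(s['tool_rot']).as_matrix(),3).tolist(),np.round(s['contact_force'],2),s['grip_width'])
cal=calibration('wrist');im=camera('wrist');print({k:(np.round(v,3).tolist() if k=='world_from_camera' else v) for k,v in cal.items()})
cv2.imwrite(f'pics/{sys.argv[1]}.png',im[:,:,::-1])
for n in ['lamp_key_top','fan_key_top','gas_key_top','bowl_rim']:
    print(n,[(np.round(d['centre'],3).tolist(),round(d['p'],2)) for d in spot_point(n,'wrist')][:3])
E
python3 look.py w1
```

```text
time: 1.0
tool_pos: [0.4225, 0.4142, 0.2591]
tool_rot: [-0.152, 0.69, 0.153, 0.691]
contact_force: [0.4, -0.2, 0.3]
grip_width: 0.571
time: 1.5
tool_pos: [0.4515, 0.1887, 0.2589]
tool_rot: [0.072, 0.703, -0.071, 0.704]
contact_force: [0.3, 0.3, -0.1]
grip_width: 0.118
time: 2.0
tool_pos: [0.4815, -0.0362, 0.259]
tool_rot: [0.07, 0.703, -0.069, 0.704]
contact_force: [1.3, 0.4, -0.3]
grip_width: 0.007
time: 2.5
tool_pos: [0.4816, -0.0931, 0.2587]
tool_rot: [0.069, 0.704, -0.069, 0.704]
contact_force: [0.1, 0.8, -0.3]
grip_width: 0.004
2.5 [ 0.4816 -0.0931  0.2587] [[-0.0, 0.194, 0.981], [0.001, 0.981, -0.194], [-1.0, 0.001, -0.0]] [ 0.1   0.84 -0.26] 0.004277229036808672
{'vfov': 67.51076517641803, 'cx': 256.8930017368897, 'cy': 188.68069380209357, 'world_from_camera': [[0.981, 0.184, 0.062, 0.497], [-0.194, 0.93, 0.312, -0.012], [0.0, -0.318, 0.948, 0.405], [0.0, 0.0, 0.0, 1.0]]}
lamp_key_top [([0.492, -0.161, 0.046], 0.55)]
fan_key_top [([0.522, 0.006, 0.044], 0.82)]
gas_key_top [([0.508, -0.08, 0.046], 0.72)]
bowl_rim []
```

View pics/w1.png

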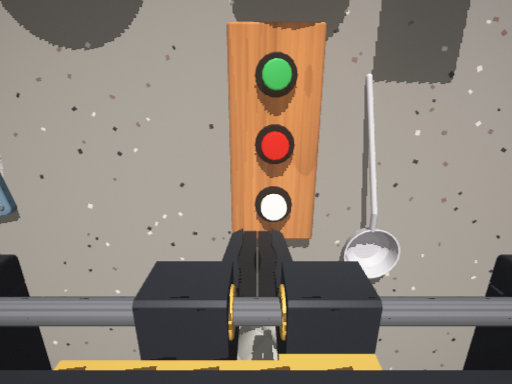

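All three views agree: lamp (0.491,-0.161), gas (0.508,-0.080), fan (0.523,0.005). In the wrist view white is at (274,207), red at (275,145) and green at (277,74), all in line with the fingers.

```bash
python3 -m creep '[[0.005,-0.035,-0.02,0,0,0,0],[0.0095,-0.068,-0.06,0,0,0,0],[0.0095,-0.068,-0.1,0,0,0,0],[0.0095,-0.068,-0.14,0,0,0,0],[0.0095,-0.068,-0.16,0,0,0,0]]'
python3 -m creep '[[0,0,-0.02,0,0,0,0],[0,0,-0.035,0,0,0,0],[0,0,-0.042,0,0,0,0],[0,0,-0.045,0,0,0,0],[0,0,-0.045,0,0,0,0]]'
python3 look.py w2 | head -1
```

```text
time: 3.25
tool_pos: [0.4892, -0.1617, 0.0956]
tool_rot: [0.07, 0.705, -0.069, 0.702]
contact_force: [-0.1, -0.1, -0.1]
grip_width: 0.007
time: 3.75
tool_pos: [0.4913, -0.1624, 0.054]
tool_rot: [0.069, 0.703, -0.069, 0.704]
contact_force: [-1.3, 0.6, -1.3]
grip_width: 0.002
3.75 [ 0.4913 -0.1624  0.054 ] [[0.001, 0.196, 0.981], [-0.0, 0.981, -0.196], [-1.0, 0.0, 0.001]] [-1.28  0.6  -1.32] 0.0019220093425574003
```

View pics/w2.png

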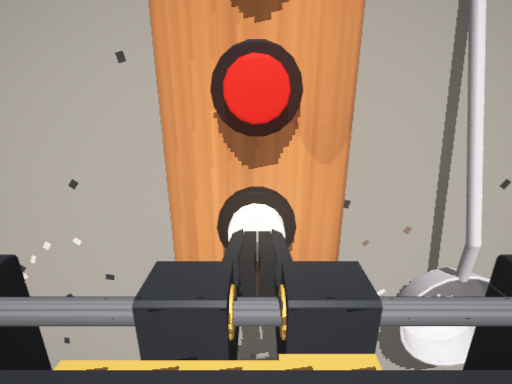

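The fingers are centred over the white cap at (257,225), and red at (257,88) is well clear. Pressing.

```bash
python3 -m creep '[[0,0,-0.005,0,0,0,0],[0,0,-0.01,0,0,0,0],[0,0,-0.014,0,0,0,0],[0,0,-0.0175,0,0,0,0],[0,0,-0.0175,0,0,0,0]]'
```

```text
time: 4.5
tool_pos: [0.4912, -0.1624, 0.0364]
tool_rot: [0.07, 0.704, -0.069, 0.704]
contact_force: [-0.1, 0.7, 6.3]
grip_width: 0.003
```

6.3 N is above the 2.5 N stop force, so the key has bottomed. I'll hold briefly, lift, and move to the fan.

```bash
python3 -m creep '[[0,0,0,0,0,0,0],[0,0,0,0,0,0,0],[0,0,0.02,0,0,0,0],[0,0,0.05,0,0,0,0],[0,0,0.07,0,0,0,0]]'
python3 -m creep '[[0.008,0.042,0,0,0,0,0],[0.016,0.084,0,0,0,0,0],[0.024,0.126,0,0,0,0,0],[0.032,0.167,0,0,0,0,0],[0.032,0.167,-0.02,0,0,0,0]]'
python3 -m creep '[[0,0,-0.02,0,0,0,0],[0,0,-0.032,0,0,0,0],[0,0,-0.032,0,0,0,0],[0,0,-0.032,0,0,0,0],[0,0,-0.032,0,0,0,0]]'
python3 look.py w3
```

```text
time: 5.0
tool_pos: [0.4909, -0.1626, 0.1072]
tool_rot: [0.07, 0.704, -0.07, 0.704]
contact_force: [0.1, 0.4, -0.8]
grip_width: 0.009
time: 5.5
tool_pos: [0.5255, 0.0124, 0.087]
tool_rot: [0.068, 0.703, -0.065, 0.705]
contact_force: [0.5, 0.1, -1.3]
grip_width: 0.004
time: 6.0
tool_pos: [0.5235, 0.0042, 0.0549]
tool_rot: [0.07, 0.703, -0.07, 0.704]
contact_force: [0.1, 0.4, 0.7]
grip_width: 0.001
6.0 [0.5235 0.0042 0.0549] [[0.001, 0.196, 0.981], [0.0, 0.981, -0.196], [-1.0, 0.0, 0.001]] [0.09 0.39 0.65] 0.0013329628591288694
{'vfov': 67.51076517641803, 'cx': 256.8930017368897, 'cy': 188.68069380209357, 'world_from_camera': [[0.98, 0.187, 0.061, 0.539], [-0.197, 0.929, 0.312, 0.086], [0.002, -0.318, 0.948, 0.201], [0.0, 0.0, 0.0, 1.0]]}
lamp_key_top []
fan_key_top [([0.523, 0.006, 0.043], 0.78)]
gas_key_top [([0.51, -0.078, 0.048], 0.71)]
bowl_rim [([0.525, 0.004, 0.046], 0.72)]
```

View pics/w3.png

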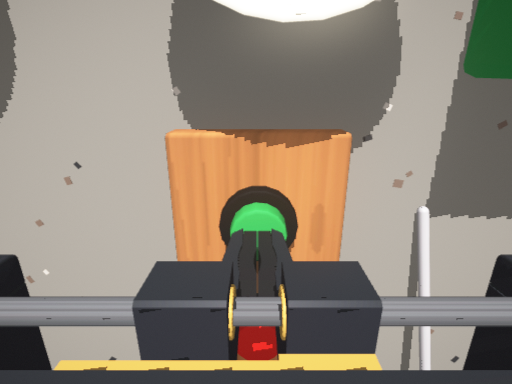

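The fingers are centred on the green cap at (258,225), and the bowl at the top of the image is well clear. Pressing.

```bash
python3 -m creep '[[0,0,-0.005,0,0,0,0],[0,0,-0.011,0,0,0,0],[0,0,-0.015,0,0,0,0],[0,0,-0.019,0,0,0,0],[0,0,-0.019,0,0,0,0]]'
```

```text
time: 6.75
tool_pos: [0.5233, 0.0047, 0.0363]
tool_rot: [0.07, 0.704, -0.069, 0.704]
contact_force: [-4.7, 1.6, 19.0]
grip_width: 0.005
```

19 N is above the 6.5 N stop force, so this key has bottomed too. I'll hold, then lift clear.

```bash
python3 -m creep '[[0,0,0,0,0,0,0],[0,0,0,0,0,0,0],[0,0,0.02,0,0,0,0],[0,0,0.05,0,0,0,0],[0,0,0.09,0,0,0,0]]'
python3 -m creep '[[0,0,0.05,0,0,0,0],[0,0,0.1,0,0,0,0],[0,0,0.13,0,0,0,0],[0,0,0.13,0,0,0,0],[0,0,0.13,0,0,0,0]]'
python3 - <<'E'
from cell import *
import cv2,numpy as np
im=camera('side');cv2.imwrite('pics/end.png',cv2.resize(im[120:320,150:400,::-1],None,fx=3,fy=3))
for n in ['lamp_key_top','fan_key_top','gas_key_top','bowl_rim']:
    print(n,[(np.round(d['centre'],3).tolist(),round(d['p'],2)) for d in spot_point(n,'side')][:3])
print(get_state()['contact_force'])
E
```

```text
time: 7.25
tool_pos: [0.5214, 0.0045, 0.1247]
tool_rot: [0.069, 0.705, -0.07, 0.702]
contact_force: [0.4, -0.1, 0.6]
grip_width: 0.008
time: 7.75
tool_pos: [0.5228, 0.0048, 0.255]
tool_rot: [0.07, 0.704, -0.069, 0.704]
contact_force: [-0.8, -0.2, -0.6]
grip_width: 0.002
lamp_key_top [([0.491, -0.16, 0.048], 0.76)]
fan_key_top [([0.525, 0.005, 0.044], 0.71)]
gas_key_top [([0.506, -0.081, 0.044], 0.61)]
bowl_rim [([0.537, 0.419, 0.087], 0.74), ([0.325, 0.296, 0.084], 0.69), ([0.57, 0.186, 0.066], 0.57)]
[ 0.17587763 -0.34775249  0.07567097]
```

View pics/end.png

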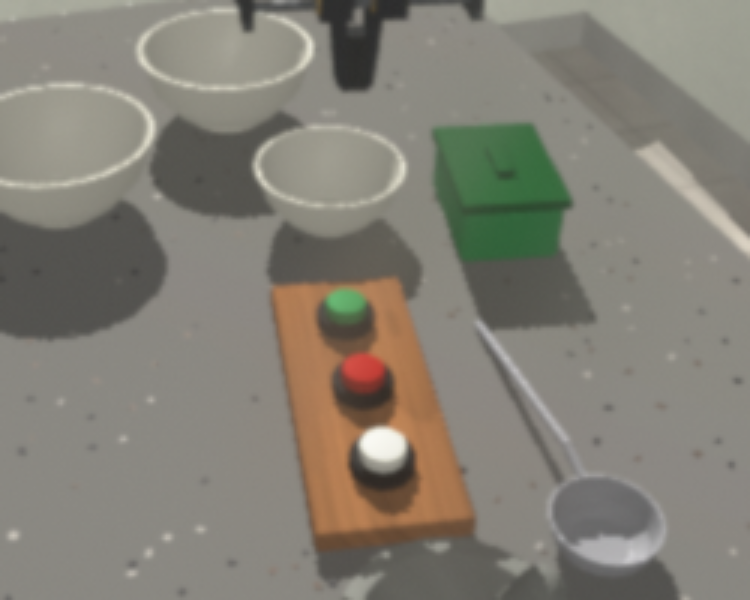

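All three keys stand proud: green (346,308), red (363,375) and white (383,450). The small bowl at (330,170) has not moved, and the arm is clear.

```bash
python3 -c "
from cell import *
print(finish_job())"
```

```text
the job is handed in; nothing more can be done
None
```

I pressed the white lamp key and then the green fan key down to their stops with the closed fingertips, let each spring back, and handed the job in at about 8 s.

- **Presses:** on both keys the tool tip reached about 0.0364 m, roughly 7.6 mm below the key top at rest. The force was 6.3 N on the lamp key and 19 N on the fan key. Both are above the keys' stop forces (2.5 N and 6.5 N), so each was past its 6 mm click.
- **End state:** in the last side picture all three keys are up, the red key was never touched, and the small bowl is at (0.570, 0.186), against (0.569, 0.186) at the start. The arm was about 0.2 m above the board with a contact force near zero.
- **Disagreements:** the point finder gave two false hits. It once labelled the bowl as the fan key, and once, in the wrist view, the fan key as the bowl. The other views contradicted both, so I ignored them. No check failed.

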